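# Lever a tube into the spring clips of a marking cradle

## Task

The sanding block was left lying on the plywood marking cradle: lay it flat on the open bench. Then lay the aluminium tube slantwise on the cradle with one end (either one) tucked behind the round steel post, lever it round against that post until it snaps into both spring clips, and leave it there with its end butted against the steel end stop. Do not shift the paint pots and the other things that stand around.

Things in the scene. Friction and masses are not known exactly. Their poses are not given: they have to be found in the camera images.
- cradle: Plywood marking cradle, fixed to the bench: 130 mm along its x, 235 mm along its y. Origin: centre of its underside; z up. The deck the tube slides on is 12 mm above the bench, x = -65 to +18 mm; behind it (x = 18 to 65) the board is 6 mm high and carries the clips. Clips open to -x; end stop at +y. The tube's home line is parallel to y at x = 30 mm, its axis 20 mm above the bench.
- seat (a point): Where the centre of the tube must finally be: on the home line of the cradle, axes as the cradle's (tube along y), at x = 30, y = 5, z = 20 mm in the cradle's frame.
- stop_face (a point): Point on the home line in the face of the steel end stop, at x = 30, y = 105, z = 20 mm in the cradle's frame. The face is square to y, looks to -y, covers x = 12 to 56 mm and rises to 36 mm above the bench.
- near_clip (a point): Centre of the C-shaped steel spring clip nearer the post, on the home line, 73 mm from the stop face. 12 mm wide along y, mouth to -x, flared lips reach 15 mm from the home line to -x, top 34 mm above the bench; a black block 20 mm wide stands 10 to 21 mm behind the home line. The jaws spring 2 mm each as the tube passes. A tube laid behind the post at 35 to 40 degrees clears the lips.
- far_clip (a point): Centre of the second spring clip, like the first, on the home line, 155 mm from the stop face; the seated tube stands out 45 mm beyond it. Levering at the tube's free end takes a push of about 5 to 10 N. The swinging end needs some 45 mm of clear bench before the deck's front edge.
- post: Round steel post, fixed on the cradle's deck, 14 mm diameter, top 45 mm above the bench. Origin: centre of its foot on the deck, at x = 14.4, y = 82 mm in the cradle's frame. The home line passes just behind it (towards +x): the tube's end goes between the post and the clips' side, and bears on the post as the other end is pushed towards +x.
- tube_mid (a point): Centre of the loose aluminium tube (on its axis, half-way along), 16 mm diameter, 200 mm long, 50 to 100 g, both ends alike. The tube lies along y of this frame; the frame may be rolled about that axis. At the start it lies on the bench, axis 8 mm up, between two paint pots.
- block_mid (a point): Centre (half-way up) of the brown sanding block, 56 mm along x, 101 mm along y, 26 mm high, about 70 g, lying on the cradle's deck at the start. Bench free of terrain (world, m): x 0.36 to 0.66, y -0.24 to 0.23; x to 0.71 for y -0.24 to 0.12; x 0.36 to 0.47 for y to 0.32.
- pot_brown: Small paint pot with a brown cap, round, about 50 mm diameter and 55 mm high (cap tongue reaches 28 mm along its x). Origin: centre of its underside. Stands beside the tube; must not be shifted.
- pot_green: Small paint pot with a green cap, round, about 44 mm diameter and 61 mm high (cap tongue reaches 25 mm along its x). Origin: centre of its underside. Stands beside the tube, on its other side; must not be shifted.
- tape_measure: Orange tape measure 66x78x38 mm at the back of the work area. Origin: middle of its underside. Must not be shifted.
- tin_lid: Rusty round tin lid, 86 mm diameter, 10 mm high, at the back of the work area. Origin: centre of its underside. Must not be shifted.
- spring_clamp: Black and orange spring clamp, fixed, lying flat behind the work, 72 mm along x, 122 mm along y, 16 mm high. Origin: middle of its underside.
- tape_roll: Black roll of tape lying flat at the left front of the bench, 59 mm diameter, 19 mm high. Origin: centre of its underside. Must not be shifted.
- brush: Flat paint brush lying along the bench's front edge, far left, 31 mm along x, 189 mm along y, 13 mm high. Origin: middle of its underside. Must not be shifted.

How it is judged (in metres and radians):
On the way, in this order (a step that is already met when the one before it is completed fails the run):
1. the sanding block lies flat on the bench, off the cradle, and is let go (height (world z) of block_mid between 0.009 and 0.017 m and angle between block_mid's own z axis and vertical below 0.1 rad and linear speed of sanding_block below 0.03 m/s and contact force between the fingers and sanding_block below 0.2 N), for 0.2 s.
2. the tube, low on the cradle and still 5 to 20 degrees out of line, bears on the post (contact force between post and tube above 1 N and angle between the y axis of tube_mid and the y axis of seat, either way round between 0.08 and 0.35 rad and z of tube_mid in the frame of cradle between 0.014 and 0.032 m and horizontal distance between tube_mid and seat below 0.08 m), for 0.1 s.
At the end, for the whole second after the job is handed in: The tube is at rest in both clips: centre within 2 mm of the home line, 3 mm in height, under 1.5 degrees out of line, its end within 3 mm of the end stop. The sanding block lies flat on the bench itself, at rest (all of step 1 and x of tube_mid in the frame of seat between -0.002 and 0.002 m and z of tube_mid in the frame of seat between -0.003 and 0.003 m and y of tube_mid in the frame of seat between -0.003 and 0.0015 m and angle between the y axis of tube_mid and the y axis of seat, either way round below 0.026 rad and linear speed of tube below 0.02 m/s); the robot touches nothing.
It fails at once if a paint pot is shifted by more than 20 mm or tipped (distance of any of pot_brown, pot_green from where it was at the start of the episode above 0.02 m or angle between any of pot_brown, pot_green's own z axis and vertical above 0.4 rad).
It fails at once if the tape measure or the tin lid is shifted by more than 20 mm or tipped (distance of any of tape_measure, tin_lid from where it was at the start of the episode above 0.02 m or angle between any of tape_measure, tin_lid's own z axis and vertical above 0.4 rad).
It fails at once if the roll of tape or the brush is shifted by more than 20 mm or tipped (distance of any of tape_roll, brush from where it was at the start of the episode above 0.02 m or angle between any of tape_roll, brush's own z axis and vertical above 0.4 rad).
It also fails if it takes over 67 s, if anything falls off the work surface, if the arm or the gripper's body presses on something with over 40 N, if the wrist force passes 120 N, or if a joint passes its speed limit or range.

## Robot

A 6-joint arm with a two-finger parallel gripper is mounted at the origin on a cart in front of the work surface, level with it; the furniture and walls round the work are solid. World frame = base frame: x ahead of the robot, y to its left, z up, the work surface at z = 0. Lengths are in mm, angles in rad, forces in N, time in s.
With the tool pointing down it reaches from about 350 to 875 mm from the base axis. Payload 4.2 kg.
Tool frame: the origin (TCP) lies at the very end of the fingers, on their centre line; the grasp point (between the pads) lies 19 mm behind it (arm.pinch_z is the distance from the TCP to the grasp point, in mm); x points along the fingers, y is the direction in which the jaws open and shut, and the axes are right-handed (so a half turn about x gives the same grasp; the last joint's range is limited). The gripper opens to 85 mm and grips with 20 to 120 N. Pads are 22 mm wide; open, the fingers measure 114 mm over their backs; the gripper's body (76 mm by 85 mm) begins 54 mm behind the grasp point. The pads swing forward as they close: fully open they stand 13 mm farther back than shut.
Start: joints at [1.466, 0.385, 0.008, 0, -1.194, -0.259], TCP at [222.36, 584.085, 231.312] pointing down, gripper open.
Joint ranges: [-3.14, 3.14], [-1.21, 2.06], [-1.07, 1.41], [-3.16, 2.05], [-2.99, -0.16], [-3.1, 3.1]. Speed limits (rad/s): [2.79, 2.79, 3.14, 3.14, 3.14, 3.14].

## Interface

Orientations are given as a unit quaternion [x, y, z, w].
In Python, from bench import arm gives the robot as it stands.
- The arm moves only by the tool drive_tool, never from a script. Its argument "motion" is a list of rows, each a list of 4 numbers: the shift along the tool's x, y, z in mm, then the turn about the tool's x in degrees. In form: [[dx, dy, dz, spin], ...]. A call has 1 to 10 rows; each row shifts and turns the commanded pose from where the row before left it, along the tool's axes as they then stand; what a row does not reach is not made up. A row lasts 1/12 s, in which the tool goes at most 41.7 mm and 7.16 degrees, less where a joint would pass 70% of its speed; a pose out of reach is approached as far as the arm can. A call with a gripper value outside its range is refused whole. "grip" is the finger opening in mm, from 0 to 85.4, set as the call begins (left out, the last holds). The fingers move at their own pace and stop on an object; the grip force is fixed at half the most. Time passes only in rows, so rows that do not move let the fingers close. It gives the time, the measured TCP pose, the force and the opening at its end, in the units of the state.
- arm.read_state(): the state, without advancing time (a new reading comes with each control period).
- arm.get_image(name): name is "scene" or "top"; returns the picture (420x560x3 uint8, red, green, blue); there is no depth.
- arm.calibration(name): a dict with "K" (3x3 intrinsics, pixels), "eye" and "attitude" of the camera in the world. Camera axes: x right, y up, looking along -z (the intrinsics and any distortion apply to the point x, -y, -z); pixel columns grow to the right and rows downward; lengths in mm; the calibration is good to about 2 mm. A picture is of the moment at which its call begins. calibration takes no time and is no camera call.
- arm.job_done(): hands the job in, once; it reports no verdict.
The state is a dict: "clock": time; "joints": joint angles; "joint_vel": joint speeds; "joint_efforts": joint torques, N m; "position": TCP position; "ee_rot": TCP orientation; "contact_force": force on the tool from outside, world axes, zero at the start; "wrist_torque": the same for the moment, N m; "gripper_width": finger opening in mm.
Only numpy, scipy, OpenCV 4.12 (cv2) and the standard library are available. Lean on these libraries where they do the work, as an engineer would, in place of code of your own. Each camera call takes 0.05 s, during which the arm holds its last target. There are 200 camera calls.

## Working session

There is one attempt and no reset: what is moved stays moved. The work goes in short steps, Python scripts to look and compute and a tool call to move; the robot and the scene stay as the last step left them, time stands still between calls to the robot, and variables do not carry over. Pictures are saved under pics/ and viewed, about 8 in all and at most 12, crops included, and the job is handed in when it is done.

Besides the shell and the picture viewer there is one more tool, called by a JSON object that holds its "api" and its "payload". drive_tool: Moves the arm, as the interface text tells. Its arguments: {"type":"object","properties":{"motion":{"type":"array"},"grip":{"type":"number"}},"required":["motion"]}

```bash
ls; mkdir -p pics
python3 - <<'E'
from bench import arm
import cv2
print(arm.read_state())
for n in("scene","top"):
    im=arm.get_image(n); cv2.imwrite(f"pics/{n}0.png",im[:,:,::-1]); print(n,arm.calibration(n))
E
```

```text
pics
{'clock': 0.0, 'joints': array([ 1.46560757e+00,  3.85557464e-01,  6.60915994e-03, -5.55677960e-04,
       -1.19399115e+00, -2.58608614e-01]), 'joint_vel': array([ 5.44144285e-06,  2.45216674e-04, -3.94910813e-04, -4.31393568e-04,
        8.57670779e-04,  1.21466056e-03]), 'joint_efforts': array([-1.90535196e-03, -3.92293954e+01,  1.88408178e+01,  4.18631852e+00,
       -4.52825203e-03,  7.77508831e-06]), 'position': array([222.14385328, 583.55086499, 230.20610419]), 'ee_rot': array([-0.6953034 ,  0.12875436,  0.69555139,  0.12721541]), 'contact_force': array([ 0.01268251, -0.45653027, -0.01635581]), 'wrist_torque': array([-0.019082  ,  0.00784471, -0.01573053]), 'gripper_width': 85.26798425945152}
scene {'K': array([[428.63693208,   0.        , 277.54316465],
       [  0.        , 428.63693208, 215.54025231],
       [  0.        ,   0.        ,   1.        ]]), 'eye': array([ -32.77316386, -519.24067963,  576.47619078]), 'attitude': array([ 0.46481098, -0.18205459, -0.30432272,  0.81129191])}
top {'K': array([[440.55242165,   0.        , 275.87843175],
       [  0.        , 440.55242165, 215.45529402],
       [  0.        ,   0.        ,   1.        ]]), 'eye': array([ 422.16206598,  145.47488622, 1232.71115262]), 'attitude': array([ 0.04321255, -0.04381371, -0.70422123,  0.70730863])}
```

View pics/top0.png

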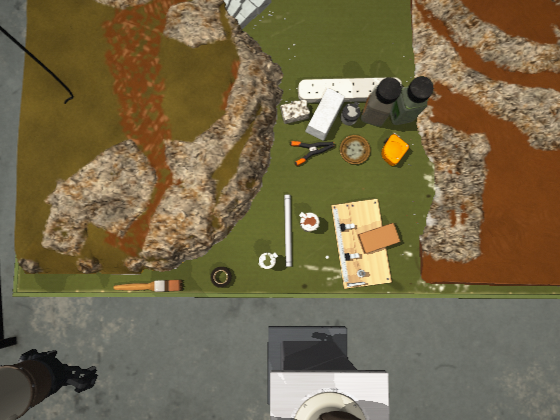

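View pics/scene0.png

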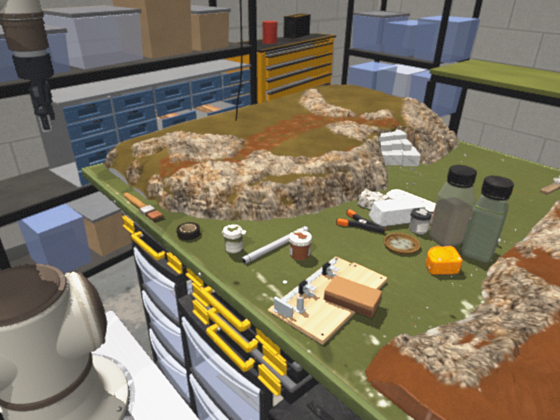

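The top view (image up = +x, left = +y) shows the cradle near (362,243), with the clips at (347,227) and (350,256). The post is near (363,272), the block at (379,238), the tube at (288,230), and the pots at (310,222) and (268,261). Next I'll measure these from close-up crops.

```bash
cat > h.py <<'E'
import numpy as np, cv2
from scipy.spatial.transform import Rotation as R
from bench import arm
def ray(n,u,v):
    c=arm.calibration(n);K=c["K"]
    d=np.array([(u-K[0,2])/K[0,0],-(v-K[1,2])/K[1,1],-1.])
    return np.array(c["eye"]),R.from_quat(c["attitude"]).apply(d)
def pt(n,u,v,z):
    e,d=ray(n,u,v); return (e+d*(z-e[2])/d[2])
def px(n,p):
    c=arm.calibration(n);K=c["K"]
    q=R.from_quat(c["attitude"]).inv().apply(np.array(p,float)-c["eye"])
    return np.array([K[0,2]+K[0,0]*q[0]/-q[2],K[1,2]-K[1,1]*q[1]/-q[2]])
def crop(im,x0,y0,x1,y1,s,name):
    cv2.imwrite(name,cv2.resize(im[y0:y1,x0:x1,::-1],None,fx=s,fy=s,interpolation=cv2.INTER_CUBIC))
E
python3 - <<'E'
from h import *
im=cv2.imread("pics/top0.png")[:,:,::-1]
crop(im,250,185,410,300,5,"pics/top0c.png")
im=cv2.imread("pics/scene0.png")[:,:,::-1]
crop(im,215,215,395,345,4.4,"pics/scene0c.png")
E
```

```text
(no output)
```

View pics/top0c.png

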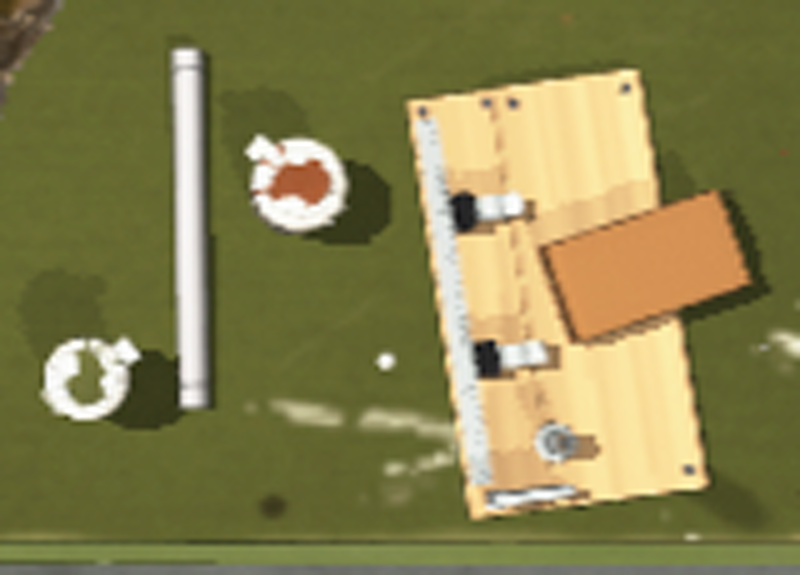

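View pics/scene0c.png

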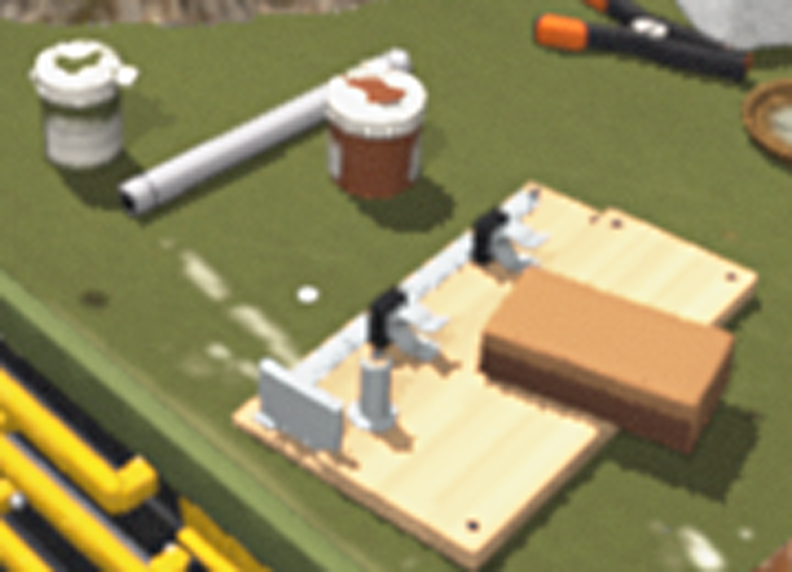

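```bash
cat > m.py <<'E'
from h import *
from scipy.optimize import least_squares
T=lambda a,b:(250+(a+.5)/5-.5,185+(b+.5)/5-.5)
S=lambda a,b:(215+(a+.5)/4.4-.5,215+(b+.5)/4.4-.5)
mod=np.array([[65,-117.5,6],[-65,-117.5,12],[-65,117.5,12],[65,117.5,6]])
tp=[T(407,100),T(637,69),T(707,487),T(470,518)]; sc=[S(533,182),S(757,275),S(470,568),S(236,416)]
W=lambda p,m:np.array([p[0]+np.cos(p[2])*m[0]-np.sin(p[2])*m[1],p[1]+np.sin(p[2])*m[0]+np.cos(p[2])*m[1],m[2]])
def fit(vs):
    f=lambda p:np.concatenate([px(n,W(p,m))-o for n,os in vs for m,o in zip(mod,os)])
    r=least_squares(f,[500,-70,1.57],x_scale=[1,1,.01]); return r.x,np.abs(r.fun).max()
for vs in([("top",tp)],[("scene",sc)],[("top",tp),("scene",sc)]): print(fit(vs))
c=fit([("top",tp),("scene",sc)])[0]
print("post top px",px("top",W(c,[14.4,82,45])),T(555,440),"scene",px("scene",W(c,[14.4,82,45])),S(376,357))
for k,m in dict(seat=[30,5,20],near=[30,32,20],far=[30,-50,20],post=[14.4,82,12],stop=[30,105,20]).items(): print(k,W(c,m).round(1))
b=np.array([pt("top",*T(*q),38) for q in[(541,248),(717,190),(751,284),(580,343)]])
print("block",b.mean(0).round(1),b.round(0)[:,:2].tolist(),np.degrees(np.arctan2(*(b[0]-b[1]+b[3]-b[2])[[1,0]])))
t=np.array([pt("top",*T(*q),12) for q in[(187,48),(194,408)]]);print("tube",t.round(1),t.mean(0),np.linalg.norm(t[0]-t[1]))
print("brown",pt("top",*T(299,185),55),pt("top",*T(262,148),50),"green",pt("top",*T(86,380),61),pt("top",*T(127,350),55))
s=arm.read_state();print(R.from_quat(s["ee_rot"]).as_matrix().round(3))
E
python3 m.py
```

```text
(array([498.0962224 , -90.76214854,   1.70863599]), np.float64(0.23399166584866293))
(array([494.49963279, -93.56478088,   1.70785751]), np.float64(2.1368189868903187))
(array([496.41370225, -92.06419376,   1.70842522]), np.float64(3.1611403210160915))
post top px [363.09376915 273.73845125] (360.6, 272.6) scene [299.981348   295.97282198] (300.0681818181818, 295.75)
seat [487.3 -63.   20. ]
near [460.6 -66.7  20. ]
far [541.8 -55.5  20. ]
post [413.2 -89.1  12. ]
stop [388.3 -76.8  20. ]
block [ 510.1 -135.8   38. ] [[520.0, -78.0], [552.0, -175.0], [501.0, -192.0], [468.0, -98.0]] 108.73391774268266
tube [[633.6 113.8  12. ]
 [432.7 109.7  12. ]] [533.10756495 111.73390717  12.        ] 200.94304959872144
brown [551.68859379  54.56803748  55.        ] [572.29462897  74.10817771  50.        ] green [446.71160732 168.29608734  61.        ] [462.83793672 146.67469349  55.        ]
[[-0.001 -0.356 -0.935]
 [-0.002 -0.934  0.356]
 [-1.     0.002 -0.   ]]
```

{"api": "drive_tool", "payload": {"motion": [[0,0,0,6.3],[0,0,0,6.3],[0,0,0,6.3],[0,0,0,6.3],[0,0,0,6.3],[0,0,0,6.3],[0,0,0,6.3],[0,0,0,6.3],[0,0,0,0]], "grip": 85}}

```text
clock: 0.85
position: [222.3, 583.8, 230.7]
ee_rot: [0.575, -0.413, -0.574, -0.412]
contact_force: [0.0, 0.6, 0.8]
gripper_width: 85.2
```

{"api": "drive_tool", "payload": {"motion": [[0,-2,-38.7,0],[0,-2,-38.7,0],[0,-2,-38.7,0],[0,-2,-38.7,0],[0,-2,-38.7,0],[0,-2,-38.7,0],[0,-2,-38.7,0],[0,-2,-38.7,0],[0,-2,-38.7,0],[0,-2,-38.7,0]]}}

```text
clock: 1.68
position: [365.8, 222.1, 231.4]
ee_rot: [-0.576, 0.411, 0.576, 0.411]
contact_force: [0.6, 0.5, -0.2]
gripper_width: 84.5
```

{"api": "drive_tool", "payload": {"motion": [[0,-2,-38.7,0],[0,-2,-38.7,0],[0,-2,-38.7,0],[0,-2,-38.7,0],[0,-2,-38.7,0],[0,-2,-38.7,0],[0,-2,-38.7,0],[0,-2,-38.7,0],[0,-2,-38.7,0],[0,-2,-38.7,0]]}}

```text
clock: 2.52
position: [509.3, -138.0, 231.2]
ee_rot: [-0.575, 0.411, 0.575, 0.411]
contact_force: [0.8, 0.4, 0.0]
gripper_width: 85.1
```

{"api": "drive_tool", "payload": {"motion": [[40,0,0,0],[40,0,0,0],[35,0,0,0],[0,0,0,0],[0,0,0,0]]}}

```text
clock: 2.93
position: [508.2, -136.2, 115.3]
ee_rot: [-0.574, 0.412, 0.576, 0.41]
contact_force: [0.8, -0.6, 1.3]
gripper_width: 85.2
```

{"api": "drive_tool", "payload": {"motion": [[30,0,0,0],[30,0,0,0],[25,0,0,0],[10,0,0,0],[7,0,0,0],[0,0,0,0],[0,0,0,0]]}}

```text
clock: 3.52
position: [510.8, -135.9, 16.1]
ee_rot: [0.576, -0.411, -0.574, -0.412]
contact_force: [-0.3, 0.1, 0.2]
gripper_width: 84.8
```

Run:
```python
from h import *
im=arm.get_image("scene"); crop(im,215,215,395,345,4.4,"pics/s1.png")
```

```text
(no output)
```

View pics/s1.png

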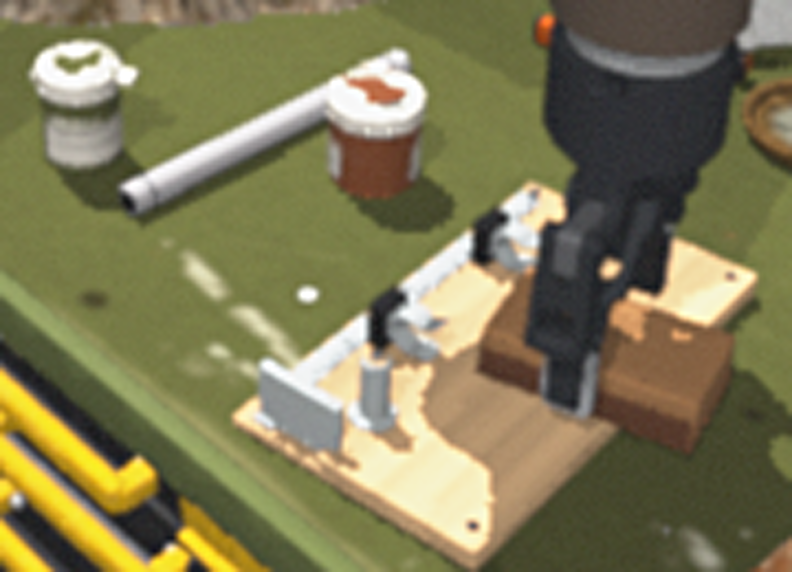

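The picture shows the fingers straddling the block, with the front one at crop (570,390). Now I'll close on it and lift.

{"api": "drive_tool", "payload": {"motion": [[0,0,0,0],[0,0,0,0],[0,0,0,0],[0,0,0,0],[0,0,0,0],[0,0,0,0],[0,0,0,0],[0,0,0,0]], "grip": 50}}

```text
clock: 4.23
position: [510.2, -136.0, 15.7]
ee_rot: [0.576, -0.411, -0.574, -0.412]
contact_force: [-0.5, 1.0, 6.0]
gripper_width: 54.7
```

{"api": "drive_tool", "payload": {"motion": [[-10,0,0,0],[-30,0,0,0],[-40,0,0,0],[-30,0,0,0],[0,0,0,0]]}}

```text
clock: 4.65
position: [513.4, -136.4, 131.7]
ee_rot: [0.579, -0.409, -0.571, -0.414]
contact_force: [0.6, -0.0, -0.6]
gripper_width: 55.0
```

{"api": "drive_tool", "payload": {"motion": [[0,-26.8,16,0],[0,-26.8,16,0],[0,-26.8,16,0],[0,-26.8,16,0],[0,-26.8,16,0],[0,-26.8,16,0],[0,-26.8,16,0],[0,0,0,6.2],[0,0,0,6.2],[0,0,0,6.2]]}}

```text
clock: 5.48
position: [650.5, 31.1, 123.9]
ee_rot: [-0.499, 0.501, 0.5, 0.5]
contact_force: [0.4, -0.9, -0.1]
gripper_width: 54.8
```

{"api": "drive_tool", "payload": {"motion": [[30,0,0,0],[35,0,0,0],[25,0,0,0],[15,0,0,0],[10,0,0,0],[5,0,0,0],[0,0,0,0],[0,0,0,0]]}}

```text
clock: 6.15
position: [651.5, 30.6, 5.4]
ee_rot: [0.501, -0.499, -0.5, -0.5]
contact_force: [0.3, -0.1, -1.0]
gripper_width: 54.9
```

{"api": "drive_tool", "payload": {"motion": [[1.5,0,0,0],[0,0,0,0],[0,0,0,0]]}}

```text
clock: 6.4
position: [651.6, 30.7, 3.7]
ee_rot: [0.501, -0.499, -0.5, -0.5]
contact_force: [1.0, 1.7, 2.0]
gripper_width: 55.1
```

{"api": "drive_tool", "payload": {"motion": [[0,0,0,0],[0,0,0,0],[0,0,0,0],[0,0,0,0],[0,0,0,0],[0,0,0,0]], "grip": 72}}

```text
clock: 6.9
position: [650.7, 30.4, 2.7]
ee_rot: [-0.501, 0.499, 0.501, 0.499]
contact_force: [-0.1, 0.1, -0.3]
gripper_width: 72.2
```

{"api": "drive_tool", "payload": {"motion": [[-15,0,0,0],[-30,0,0,0],[-40,0,0,0],[-20,0,0,0],[0,0,0,0]]}}

```text
clock: 7.32
position: [654.4, 31.0, 114.3]
ee_rot: [0.503, -0.496, -0.498, -0.502]
contact_force: [0.3, -0.2, 0.7]
gripper_width: 71.8
```

Run:
```python
from h import *
s=arm.read_state();print(s["joints"].round(2))
im=arm.get_image("top"); crop(im,250,140,410,300,3.7,"pics/t2.png"); im=arm.get_image("scene"); cv2.imwrite("pics/s2.png",im[:,:,::-1])
```

```text
[ 0.29  0.52 -0.07  0.   -0.96 -0.29]
```

{"api": "drive_tool", "payload": {"motion": [[0,0,0,-7],[0,0,0,-7],[0,0,0,-7],[0,0,0,-7],[0,0,0,-7],[0,0,0,-7],[0,0,0,-7],[0,0,0,-7],[0,0,0,-7],[0,0,0,-7]], "grip": 42}}

```text
clock: 8.25
position: [649.5, 30.2, 105.6]
ee_rot: [-0.696, 0.12, 0.698, 0.119]
contact_force: [-0.3, -0.1, -0.7]
gripper_width: 41.9
```

{"api": "drive_tool", "payload": {"motion": [[0,0,0,-7],[0,0,0,-7],[0,0,0,-7],[0,-28,11,0],[0,-28,11,0],[0,-27,11,0],[30,0,0,0],[10,0,0,0],[0,0,0,0],[0,0,0,0]]}}

```text
clock: 9.08
position: [615.3, 111.7, 66.2]
ee_rot: [-0.706, -0.006, 0.708, -0.008]
contact_force: [1.2, 0.2, 0.8]
gripper_width: 41.9
```

Run:
```python
from h import *
s=arm.read_state();print(s["position"],s["joints"].round(2), R.from_quat(s["ee_rot"]).as_matrix().round(3))
im=arm.get_image("top");a=cv2.resize(im[180:300,250:410,::-1],None,fx=3.7,fy=3.7,interpolation=cv2.INTER_CUBIC)[:,:560]
im=arm.get_image("scene");b=cv2.resize(im[195:345,215:395,::-1],None,fx=3.1,fy=3.1,interpolation=cv2.INTER_CUBIC)[:,:560]
b=b[:360,:400];a=a[:360,:390]; h=min(len(a),len(b)); cv2.imwrite("pics/v6.png",np.hstack([a[:h],b[:h]]));print(a.shape,b.shape)
```

```text
[615.34065494 111.72478686  66.20027901] [ 0.44  0.54 -0.19  0.   -0.85  1.15] [[-0.004  0.02  -1.   ]
 [-0.002 -1.    -0.02 ]
 [-1.     0.002  0.004]]
(360, 390, 3) (360, 400, 3)
```

View pics/v6.png

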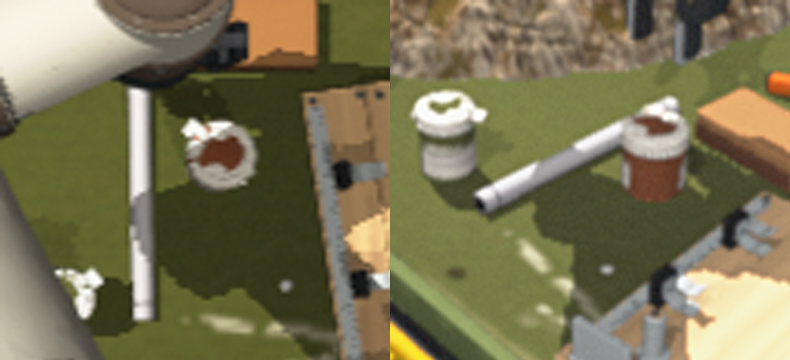

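View 6: the block lies flat on the bench beyond the cradle, and the fingers are in line over the far end of the tube. Next I'll descend and grip.

{"api": "drive_tool", "payload": {"motion": [[25,-1,-1,0],[20,0,0,0],[12,0,0,0],[6,0,0,0],[0,0,0,0],[0,0,0,0]]}}

```text
clock: 9.68
position: [617.7, 113.7, 5.5]
ee_rot: [0.707, 0.007, -0.707, 0.007]
contact_force: [0.9, -0.1, 0.1]
gripper_width: 41.9
```

{"api": "drive_tool", "payload": {"motion": [[0,0,0,0],[0,0,0,0],[0,0,0,0],[0,0,0,0],[0,0,0,0],[0,0,0,0],[0,0,0,0]], "grip": 8}}

```text
clock: 10.27
position: [617.9, 114.0, 6.2]
ee_rot: [0.708, 0.007, -0.706, 0.007]
contact_force: [-1.1, 0.1, 6.0]
gripper_width: 13.2
```

{"api": "drive_tool", "payload": {"motion": [[-5,0,0,0],[-20,0,0,0],[-30,0,0,0],[-40,0,0,0],[-15,0,0,0],[0,0,0,0],[0,0,0,0]]}}

```text
clock: 10.85
position: [617.0, 114.0, 115.6]
ee_rot: [0.708, 0.007, -0.707, 0.006]
contact_force: [0.2, 0.3, -0.3]
gripper_width: 13.3
```

Run:
```python
from h import *
s=arm.read_state();print(s["position"],s["gripper_width"])
im=arm.get_image("top");a=cv2.resize(im[180:300,250:400,::-1],None,fx=3,fy=3,interpolation=cv2.INTER_CUBIC)[:,:400]
im=arm.get_image("scene");b=cv2.resize(im[175:305,215:345,::-1],None,fx=3,fy=3,interpolation=cv2.INTER_CUBIC)[:,:400]
h=min(len(a),len(b)); cv2.imwrite("pics/v7.png",np.hstack([a[:h],b[:h]]));print(a.shape,b.shape)
```

```text
[616.99800539 114.00593887 115.59813936] 13.272250182308953
(360, 400, 3) (390, 390, 3)
```

View pics/v7.png

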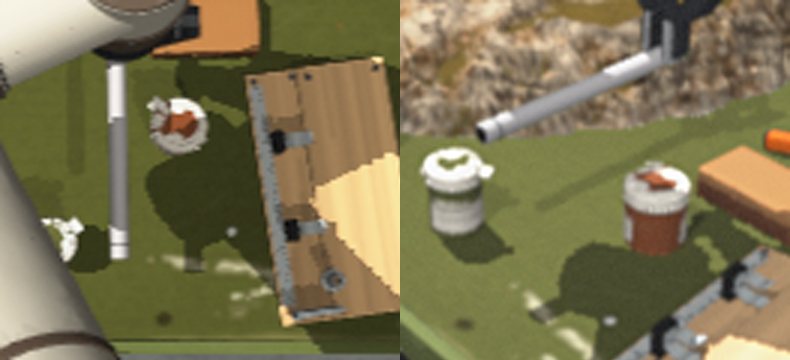

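View 7: the tube is held level, but at TCP height 6 mm the grip is shallow (opening reads 13 mm, tube is 16 mm). I'll set it back down and grip about 4.5 mm deeper.

{"api": "drive_tool", "payload": {"motion": [[30,0,0,0],[35,0,0,0],[25,0,0,0],[15,0,0,0],[5,0,0,0],[0,0,0,0],[0,0,0,0]]}}

```text
clock: 11.53
position: [614.8, 112.8, 4.1]
ee_rot: [-0.705, -0.006, 0.709, -0.008]
contact_force: [-5.1, 0.8, 8.4]
gripper_width: 13.2
```

{"api": "drive_tool", "payload": {"motion": [[0,0,0,0],[0,0,0,0],[0,0,0,0],[2,0,0,0],[2.5,0,0,0],[0,0,0,0]], "grip": 36}}

```text
clock: 12.03
position: [616.6, 113.6, -0.7]
ee_rot: [-0.707, -0.007, 0.708, -0.007]
contact_force: [-0.6, -0.1, 0.6]
gripper_width: 35.9
```

{"api": "drive_tool", "payload": {"motion": [[0,0,0,0],[0,0,0,0],[0,0,0,0],[0,0,0,0],[0,0,0,0],[0,0,0,0],[0,0,0,0]], "grip": 8}}

```text
clock: 12.62
position: [617.4, 113.8, 0.6]
ee_rot: [0.707, 0.007, -0.707, 0.007]
contact_force: [1.0, 0.5, 3.2]
gripper_width: 13.4
```

{"api": "drive_tool", "payload": {"motion": [[0,0,0,0],[0,0,0,0],[-3,0,0,0],[0,0,0,0]], "grip": 30}}

```text
clock: 12.95
position: [617.1, 113.8, 3.5]
ee_rot: [0.707, 0.007, -0.707, 0.007]
contact_force: [0.9, 0.4, 0.6]
gripper_width: 29.8
```

{"api": "drive_tool", "payload": {"motion": [[0,0,0,0],[0,0,0,0],[0,0,0,0],[0,0,0,0],[0,0,0,0],[0,0,0,0]], "grip": 8}}

```text
clock: 13.45
position: [617.2, 113.8, 3.6]
ee_rot: [0.707, 0.007, -0.707, 0.007]
contact_force: [-0.6, 0.7, 2.8]
gripper_width: 13.6
```

{"api": "drive_tool", "payload": {"motion": [[-5,0,0,0],[-20,0,0,0],[-30,0,0,0],[-40,0,0,0],[-15,0,0,0],[0,0,0,0],[0,0,0,0],[0,0,0,0]]}}

```text
clock: 14.12
position: [615.9, 113.5, 111.9]
ee_rot: [-0.706, -0.007, 0.708, -0.007]
contact_force: [0.4, -0.4, -0.6]
gripper_width: 13.2
```

```bash
cat > plan.py <<'E'
from m import *
import sys
c=fit([("top",tp)])[0]
print("cradle",c, "post px",px("top",W(c,[14.4,82,45])))
P=np.array([14.4,82]); 
def grip(th,s,L,gap=0):   # L: grasp distance from tucked end; gap from the post; returns world xy and tool-y yaw
    t=np.radians(th); e=P+(15+gap)*np.array([np.cos(t),-np.sin(t)])+s*np.array([np.sin(t),np.cos(t)])
    g=e-L*np.array([np.sin(t),np.cos(t)]); return W(c,[*g,0])[:2],W(c,[*e,0])[:2],(np.degrees(c[2])+180-th)
for th in(38,37,30,25,20,15,10,5,0): print(th,[np.round(v,1) for v in grip(th,19,184,1 if th>36 else 0)])
E
python3 plan.py | tail -10
python3 - <<'E'
from h import *
s=arm.read_state();print(s["position"],s["gripper_width"])
im=arm.get_image("top"); cv2.imwrite("pics/t8.png",im[:,:,::-1]); im2=arm.get_image("scene"); cv2.imwrite("pics/s8.png",im2[:,:,::-1])
E
```

```text
cradle [498.0962224  -90.76214854   1.70863599] post px [362.60083838 273.10189676]
38 [array([ 565.7, -156.7]), array([406.5, -64.4]), np.float64(239.9)]
37 [array([ 566.8, -154. ]), array([406.1, -64.5]), np.float64(240.9)]
30 [array([ 573.4, -136. ]), array([402.9, -66.7]), np.float64(247.9)]
25 [array([ 577., -122.]), array([401.1, -67.8]), np.float64(252.9)]
20 [array([ 579.4, -107.7]), array([399.5, -69.1]), np.float64(257.9)]
15 [array([580.5, -93.3]), array([397.9, -70.5]), np.float64(262.9)]
10 [array([580.3, -78.8]), array([396.5, -72.1]), np.float64(267.9)]
5 [array([578.9, -64.4]), array([395.2, -73.7]), np.float64(272.9)]
0 [array([576.3, -50.2]), array([394. , -75.5]), np.float64(277.9)]
[615.88291738 113.4618034  111.89857311] 13.233861964421976
```

{"api": "drive_tool", "payload": {"motion": [[0,0,0,6.24],[0,0,0,6.24],[0,0,0,6.24],[0,0,0,6.24],[0,0,0,6.24],[0,32.4,-11.5,0],[0,32.4,-11.5,0],[0,32.4,-11.5,0],[0,32.4,-11.5,0],[0,0,0,0]]}}

```text
clock: 15.05
position: [589.2, -26.2, 111.5]
ee_rot: [-0.681, 0.186, 0.684, 0.184]
contact_force: [-1.2, 0.1, -1.1]
gripper_width: 13.2
```

{"api": "drive_tool", "payload": {"motion": [[0,32.4,-11.5,0],[0,32.4,-11.5,0],[0,32.4,-11.5,0],[0,32.4,-11.5,0],[20,0,0,0],[20,0,0,0],[12,0,0,0],[0,0,0,0],[0,0,0,0]]}}

```text
clock: 15.8
position: [566.2, -156.7, 59.8]
ee_rot: [-0.682, 0.184, 0.684, 0.183]
contact_force: [-0.3, 0.1, -0.2]
gripper_width: 13.5
```

Run:
```python
from h import *
s=arm.read_state();print(s["position"],s["gripper_width"],R.from_quat(s["ee_rot"]).as_matrix().round(3)[:2])
im=arm.get_image("top");cv2.imwrite("pics/t9.png",im[:,:,::-1]);a=cv2.resize(im[195:295,320:420,::-1],None,fx=4,fy=4,interpolation=cv2.INTER_CUBIC)
im=arm.get_image("scene");cv2.imwrite("pics/s9.png",im[:,:,::-1]);b=cv2.resize(im[245:345,260:360,::-1],None,fx=4,fy=4,interpolation=cv2.INTER_CUBIC)
cv2.imwrite("pics/v9.png",np.hstack([a,b]))
```

```text
[ 566.15408088 -156.65665051   59.82690823] 13.522869324987758 [[-0.003 -0.501 -0.866]
 [-0.    -0.866  0.501]]
```

View pics/v9.png

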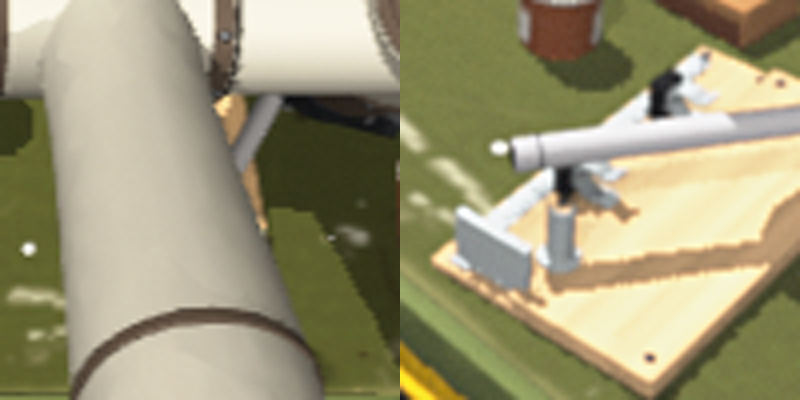

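View 8: the top camera is hidden by the arm. The scene crop shows the tube tip at composite (522,153), behind and above the post (563,210). Next I'll check the robot/camera offset numerically.

```bash
cat > chk.py <<'E'
from plan import *
C=lambda a,b:np.array([260+(a-400+.5)/4-.5,245+(b+.5)/4-.5])
tip=np.array([566.2-.866*184,-156.7+.501*184,64.3])
print("tip pred",px("scene",tip),"obs",C(517,153))
for cc,n in((fit([("top",tp)])[0],"top"),(fit([("top",tp),("scene",sc)])[0],"both"),(fit([("scene",sc)])[0],"scene")):
    print(n,"posttop",px("scene",W(cc,[14.4,82,45])),"c1",px("scene",W(cc,[-65,117.5,12])),"c2",px("scene",W(cc,[65,117.5,6])),"c3",px("scene",W(cc,[65,-117.5,6])),"stop top",px("scene",W(cc,[56,105,36])),px("scene",W(cc,[12,105,36])))
print("obs posttop",C(563,208),"c1",C(651,394),"c2",C(432,259),"c3",C(703,47),"stop",C(457,208),C(533,241))
E
python3 chk.py | tail -6
```

```text
0 [array([576.3, -50.2]), array([394. , -75.5]), np.float64(277.9)]
tip pred [288.82890266 282.91964405] obs [288.875 282.875]
top posttop [300.14841998 295.23893916] c1 [322.67519516 339.64960196] c2 [267.36115435 308.48515211] c3 [335.62091622 255.45220116] stop top [275.27550963 295.31698527] [293.31487244 305.76611001]
both posttop [299.981348   295.97282198] c1 [322.54169321 340.54340513] c2 [267.1283484  309.22164153] c3 [335.56745947 255.98376095] stop top [275.05710982 296.03633512] [293.12745154 306.53412606]
scene posttop [299.78779414 296.80933948] c1 [322.37197866 341.56772647] c2 [266.86125139 310.05371361] c3 [335.53208341 256.59710748] stop top [274.80683195 296.85084706] [292.90716462 307.40796151]
obs posttop [300.375 296.625] c1 [322.375 343.125] c2 [267.625 309.375] c3 [335.375 256.375] stop [273.875 296.625] [292.875 304.875]
```

{"api": "drive_tool", "payload": {"motion": [[8,0,0,0],[10,0,0,0],[10,0,0,0],[8,0,0,0],[5,0,0,0],[0,0,0,0],[0,0,0,0]]}}

```text
clock: 16.48
position: [566.7, -156.7, 19.8]
ee_rot: [-0.683, 0.183, 0.683, 0.183]
contact_force: [-1.0, -0.2, -0.5]
gripper_width: 13.5
```

Run:
```python
from h import *
s=arm.read_state();print(s["position"],s["contact_force"],s["wrist_torque"])
im=arm.get_image("scene");cv2.imwrite("pics/s10.png",im[:,:,::-1]);crop(im,255,240,375,345,5,"pics/v10.png")
```

```text
[ 566.72928161 -156.6963284    19.78499041] [-0.98440815 -0.22802659 -0.52742244] [ 0.01693515 -0.03857226 -0.0020691 ]
```

View pics/v10.png

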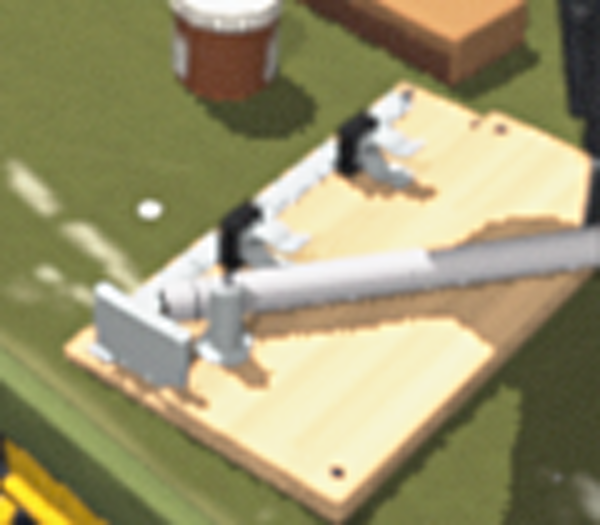

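View 9: the tube end at crop (165,300) is tucked between the post (225,320) and the stop, clear of both clips, with no contact force. Now I'll work out the swing.

```bash
cat > swing.py <<'E'
from plan import *
import sys
c[:]=fit([("top",tp),("scene",sc)])[0]
def rows(ths,s,L,gap=0):
    st=arm.read_state(); p=st["position"][:2]; Rm=R.from_quat(st["ee_rot"]).as_matrix(); yaw=np.degrees(np.arctan2(Rm[1,1],Rm[0,1]))%360
    print("now",st["position"].round(1),"theta",round(np.degrees(c[2])+180-yaw,2),"F",st["contact_force"].round(1),"M",st["wrist_torque"].round(2))
    q=p-c[:2]; a=c[2]; print("grip in cradle",np.round([np.cos(a)*q[0]+np.sin(a)*q[1],-np.sin(a)*q[0]+np.cos(a)*q[1]],1))
    for th in ths:
        g,e,y=grip(th,s,L,gap); a=np.radians(yaw); ty=np.array([np.cos(a),np.sin(a)]); tz=np.array([ty[1],-ty[0]])
        print(th,"dy %.1f dz %.1f spin %.1f"%((g-p)@ty,(g-p)@tz,yaw-y),g.round(1)); p,yaw=g,y
E
cat > go.py <<'E'
from swing import *
rows(eval(sys.argv[1]),float(sys.argv[2]),184,float(sys.argv[3]))
E
python3 go.py "[36,33,30,27,24,21,18,15,12,9,6,3,0]" 18.5 0 | tail -15
```

```text
now [ 567.1 -156.7   20.3] theta 37.92 F [-0.4 -0.4 -0.5] M [-0.05 -0.1   0.04]
grip in cradle [-73.7 -61.2]
36 dy -2.1 dz 2.2 spin -1.9 [ 566.3 -153.8]
33 dy -8.6 dz 1.0 spin -3.0 [ 569.4 -145.7]
30 dy -8.6 dz 1.0 spin -3.0 [ 572.2 -137.5]
27 dy -8.6 dz 1.0 spin -3.0 [ 574.5 -129.1]
24 dy -8.6 dz 1.0 spin -3.0 [ 576.4 -120.6]
21 dy -8.6 dz 1.0 spin -3.0 [ 577.8 -112. ]
18 dy -8.6 dz 1.0 spin -3.0 [ 578.8 -103.3]
15 dy -8.6 dz 1.0 spin -3.0 [579.3 -94.7]
12 dy -8.6 dz 1.0 spin -3.0 [579.4 -86. ]
9 dy -8.6 dz 1.0 spin -3.0 [579.  -77.3]
6 dy -8.6 dz 1.0 spin -3.0 [578.1 -68.6]
3 dy -8.6 dz 1.0 spin -3.0 [576.8 -60. ]
0 dy -8.6 dz 1.0 spin -3.0 [575.1 -51.5]
```

{"api": "drive_tool", "payload": {"motion": [[2,0,0,0],[2,0,0,0],[0,-2.1,2.2,-1.9],[0,-4.3,0.5,-1.5],[0,-4.3,0.5,-1.5],[0,-4.3,0.5,-1.5],[0,-4.3,0.5,-1.5],[0,-4.3,0.5,-1.5],[0,-4.3,0.5,-1.5],[0,0,0,0]]}}

```text
clock: 17.37
position: [574.2, -128.2, 16.4]
ee_rot: [0.697, -0.117, -0.697, -0.117]
contact_force: [0.4, 0.9, -0.2]
gripper_width: 13.1
```

```bash
python3 go.py "[24,21]" 18.5 0 | tail -4
```

```text
now [ 574.2 -128.2   16.4] theta 26.89 F [ 0.4  0.9 -0.2] M [ 0.24 -0.22 -0.15]
grip in cradle [-46.5 -72.1]
24 dy -7.9 dz 0.5 spin -2.9 [ 576.4 -120.6]
21 dy -8.6 dz 1.0 spin -3.0 [ 577.8 -112. ]
```

{"api": "drive_tool", "payload": {"motion": [[0,-4.2,0.4,-1.5],[0,-4.3,0.5,-1.5],[0,-4.3,0.5,-1.5],[0,-4.3,0.5,-1.5],[0,-4.3,0.5,-1.5],[0,-4.3,0.5,-1.5],[0,0,0,0]]}}

```text
clock: 17.95
position: [577.8, -102.8, 16.3]
ee_rot: [-0.704, 0.062, 0.705, 0.061]
contact_force: [0.7, -0.7, -0.6]
gripper_width: 13.1
```

```bash
python3 go.py "[15,12]" 18.5 0 | tail -4
```

```text
now [ 577.8 -102.8   16.3] theta 17.87 F [ 0.7 -0.7 -0.6] M [ 0.3  -0.18 -0.18]
grip in cradle [-21.8 -79.2]
15 dy -8.3 dz -0.0 spin -2.9 [579.3 -94.7]
12 dy -8.6 dz 1.0 spin -3.0 [579.4 -86. ]
```

{"api": "drive_tool", "payload": {"motion": [[0,-2.9,0.3,-1],[0,-2.9,0.3,-1],[0,-2.9,0.3,-1],[0,-2.9,0.3,-1],[0,-2.9,0.3,-1],[0,-2.9,0.3,-1],[0,0,0,0]]}}

```text
clock: 18.53
position: [578.9, -85.7, 16.5]
ee_rot: [0.707, -0.025, -0.706, -0.025]
contact_force: [1.2, 0.1, -0.7]
gripper_width: 13.3
```

```bash
python3 go.py "[9]" 18.5 0 | tail -3
```

```text
now [578.9 -85.7  16.5] theta 11.92 F [ 1.2  0.1 -0.7] M [-0.01 -0.52 -0.07]
grip in cradle [ -5.  -82.6]
9 dy -8.4 dz 0.5 spin -2.9 [579.  -77.3]
```

{"api": "drive_tool", "payload": {"motion": [[0,0,0,-1],[0,0,0,-1],[0,0,0,0],[0,0,0,0]]}}

```text
clock: 18.87
position: [578.9, -85.6, 16.4]
ee_rot: [0.707, -0.013, -0.707, -0.014]
contact_force: [1.7, 4.4, -0.8]
gripper_width: 13.4
```

```bash
python3 go.py "[9]" 18.5 0 | tail -3
```

```text
now [578.9 -85.6  16.4] theta 10.1 F [ 1.7  4.4 -0.8] M [ 1.42 -0.67 -0.9 ]
grip in cradle [ -4.9 -82.6]
9 dy -8.3 dz 0.3 spin -1.1 [579.  -77.3]
```

{"api": "drive_tool", "payload": {"motion": [[0,0,0,0],[0,0,0,0],[0,-2.9,0.2,-0.8],[0,-2.9,0.2,-0.8],[0,-2.9,0.2,-0.8],[0,0,0,0]]}}

```text
clock: 19.37
position: [578.7, -76.8, 16.6]
ee_rot: [0.708, 0.002, -0.707, 0.002]
contact_force: [3.2, 2.6, -0.7]
gripper_width: 13.6
```

```bash
python3 go.py "[5,0]" 18.5 0 | tail -4
```

```text
now [578.7 -76.8  16.6] theta 7.52 F [ 3.2  2.6 -0.7] M [ 0.91 -1.08 -0.58]
grip in cradle [  3.8 -83.6]
5 dy -11.1 dz 0.9 spin -2.5 [577.7 -65.7]
0 dy -14.4 dz 1.9 spin -5.0 [575.1 -51.5]
```

{"api": "drive_tool", "payload": {"motion": [[0,-2.9,0.2,-0.9],[0,-2.9,0.2,-0.9],[0,-2.9,0.2,-0.9],[0,-2.9,0.2,-0.9],[0,0,0,0]]}}

```text
clock: 19.78
position: [577.1, -65.3, 16.2]
ee_rot: [0.707, 0.024, -0.707, 0.024]
contact_force: [3.4, 1.8, -2.3]
gripper_width: 13.5
```

```bash
python3 go.py "[2,0]" 18.5 0 | tail -4
```

```text
now [577.1 -65.3  16.2] theta 3.92 F [ 3.4  1.8 -2.3] M [ 0.74 -1.25 -0.37]
grip in cradle [ 15.5 -83.6]
2 dy -8.1 dz 0.2 spin -1.9 [576.3 -57.2]
0 dy -5.8 dz 0.6 spin -2.0 [575.1 -51.5]
```

{"api": "drive_tool", "payload": {"motion": [[0,-2.9,0.2,-0.8],[0,-2.9,0.2,-0.8],[0,-2.9,0.2,-0.8],[0,-2.9,0.2,-0.8],[0,0,0,0]]}}

```text
clock: 20.2
position: [575.2, -53.7, 16.1]
ee_rot: [0.706, 0.044, -0.706, 0.044]
contact_force: [4.3, 3.5, -2.6]
gripper_width: 13.6
```

```bash
python3 go.py "[0]" 18.5 0 | tail -3
```

```text
now [575.2 -53.7  16.1] theta 0.71 F [ 4.3  3.5 -2.6] M [ 1.19 -1.24 -0.12]
grip in cradle [ 27.2 -83.3]
0 dy -2.2 dz -0.2 spin -0.7 [575.1 -51.5]
```

{"api": "drive_tool", "payload": {"motion": [[0,-1.5,0,-0.4],[0,-1.3,0,-0.3],[0,0,0,0],[0,0,0,0]]}}

```text
clock: 20.53
position: [574.8, -50.8, 16.1]
ee_rot: [-0.705, -0.049, 0.705, -0.048]
contact_force: [4.0, 4.1, -3.2]
gripper_width: 13.1
```

```bash
python3 go.py "[0]" 18.5 0 | tail -3
python3 - <<'E'
from h import *
im=arm.get_image("scene");cv2.imwrite("pics/s11.png",im[:,:,::-1]);crop(im,255,235,355,325,6,"pics/v11.png")
E
```

```text
now [574.8 -50.8  16.1] theta 0.01 F [ 4.   4.1 -3.2] M [ 1.07 -1.27 -0.06]
grip in cradle [ 30.1 -83.3]
0 dy 0.7 dz -0.2 spin -0.0 [575.1 -51.5]
```

View pics/v11.png

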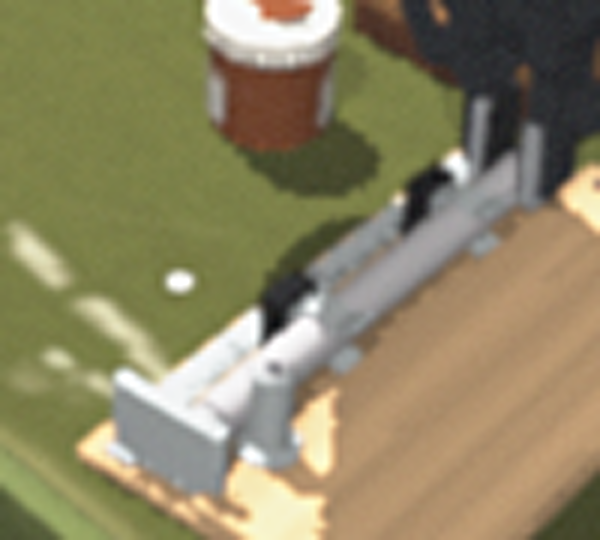

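View 10: the tube lies along the home line behind the post. The clip lips show below it at crop (345,360) and (485,243), so it is in both clips. Next I'll slide it along to the stop.

{"api": "drive_tool", "payload": {"motion": [[0,-1,0,0],[0,0,1,0],[0,0,1,0],[0,0,1,0],[0,0,0,0]]}}

```text
clock: 21.0
position: [574.6, -49.9, 16.6]
ee_rot: [0.708, 0.049, -0.703, 0.049]
contact_force: [9.7, 3.2, -6.5]
gripper_width: 13.3
```

```bash
python3 go.py "[0]" 18.5 0 | tail -3
```

```text
now [574.6 -49.9  16.6] theta -0.03 F [ 9.7  3.2 -6.5] M [ 0.98 -2.65 -0.  ]
grip in cradle [ 31.  -83.2]
0 dy 1.6 dz -0.3 spin 0.0 [575.1 -51.5]
```

{"api": "drive_tool", "payload": {"motion": [[0,0,1,0],[0,0,1,0],[0,0,1,0],[0,0,1,0],[0,0,0,0],[0,0,0,0]]}}

```text
clock: 21.5
position: [574.6, -49.8, 17.2]
ee_rot: [0.711, 0.049, -0.7, 0.049]
contact_force: [15.7, 3.5, -11.2]
gripper_width: 13.3
```

```bash
python3 go.py "[0]" 18.5 0 | tail -3
```

```text
now [574.6 -49.8  17.2] theta -0.08 F [ 15.7   3.5 -11.2] M [ 0.97 -4.32 -0.07]
grip in cradle [ 31.1 -83.2]
0 dy 1.7 dz -0.3 spin 0.1 [575.1 -51.5]
```

{"api": "drive_tool", "payload": {"motion": [[0,0,-3,0],[0,0,-3,0],[0,0,0,0],[0,0,0,0]]}}

```text
clock: 21.83
position: [574.7, -50.2, 16.2]
ee_rot: [0.706, 0.049, -0.705, 0.048]
contact_force: [5.8, 2.9, -4.3]
gripper_width: 13.1
```

{"api": "drive_tool", "payload": {"motion": [[0,0,0,0],[0,0,0,0],[0,0,0,0],[0,0,0,0],[0,0,0,0]], "grip": 34}}

```text
clock: 22.25
position: [572.8, -51.0, 16.2]
ee_rot: [-0.705, -0.048, 0.706, -0.048]
contact_force: [0.5, 0.5, 0.6]
gripper_width: 33.8
```

{"api": "drive_tool", "payload": {"motion": [[-5,0,0,0],[-20,0,0,0],[-35,0,0,0],[-40,0,0,0],[-20,0,0,0],[0,0,-30,0],[0,-30,-30,0],[0,-30,-30,0],[0,-35,0,0],[0,-35,0,0]]}}

```text
clock: 23.08
position: [645.0, 90.2, 135.9]
ee_rot: [-0.705, -0.047, 0.706, -0.047]
contact_force: [-1.4, 0.1, -0.4]
gripper_width: 33.9
```

{"api": "drive_tool", "payload": {"motion": [[0,-40,0,0],[0,-40,0,0],[0,-40,0,0],[0,-40,0,0],[0,-40,0,0],[0,0,0,0],[0,0,0,0]]}}

```text
clock: 23.67
position: [616.5, 289.4, 136.3]
ee_rot: [-0.705, -0.049, 0.706, -0.049]
contact_force: [-1.1, 0.1, -0.9]
gripper_width: 34.1
```

Run:
```python
from h import *
s=arm.read_state();print(s["position"],s["contact_force"])
im=arm.get_image("top");cv2.imwrite("pics/t12.png",im[:,:,::-1]);a=cv2.resize(im[195:295,320:400,::-1],None,fx=5,fy=5,interpolation=cv2.INTER_CUBIC)
im=arm.get_image("scene");cv2.imwrite("pics/s12.png",im[:,:,::-1]);b=cv2.resize(im[240:340,255:335,::-1],None,fx=5,fy=5,interpolation=cv2.INTER_CUBIC)
cv2.imwrite("pics/v12.png",np.hstack([a,b]))
```

```text
[616.48995094 289.41631066 136.25220564] [-1.06331002  0.1267099  -0.86587049]
```

View pics/v12.png

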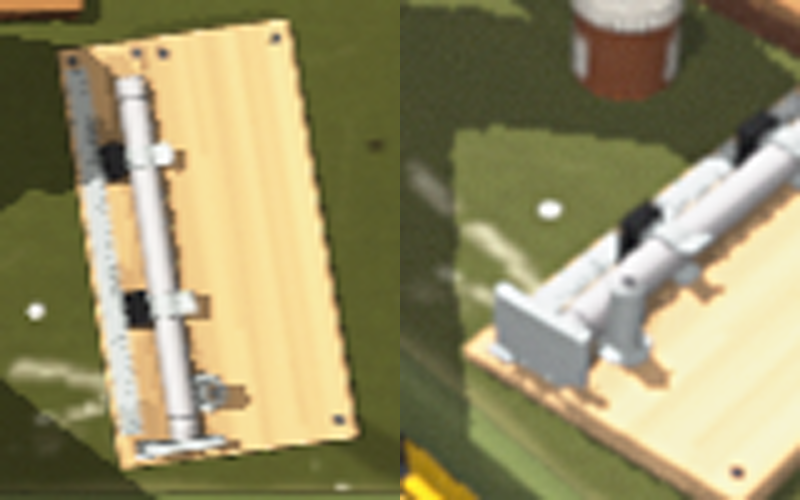

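View 11: the tube is in both clips (top crop (155,155) and (175,303)). Its lower end at (186,436) meets the stop, and it lies left of the post (207,392). A numeric check follows.

```bash
python3 - <<'E' | tail -8
from m import *
c=fit([("top",tp)])[0]
U=lambda a,b:(320+(a+.5)/5-.5,195+(b+.5)/5-.5)
def cr(p): q=p[:2]-c[:2];a=c[2];return np.array([np.cos(a)*q[0]+np.sin(a)*q[1],-np.sin(a)*q[0]+np.cos(a)*q[1]])
for n,(a,b) in dict(free=(131,77),bot=(186,437)).items(): print(n,cr(pt("top",*U(a,b),24)).round(1))
# centreline: bright low-saturation tube centroid across rows
im=cv2.imread("pics/t12.png");hsv=cv2.cvtColor(im,cv2.COLOR_BGR2HSV)
m=(hsv[...,1]<40)&(hsv[...,2]>120); P=[]
for v in [*range(215,223),*range(231,252),*range(261,270)]:
    us=[u for u in range(343,362) if m[v,u]]
    if 3<=len(us)<=9: P.append(cr(pt("top",np.mean(us),v,22)))
P=np.array(P);k=np.polyfit(P[:,1],P[:,0],1);r=P[:,0]-np.polyval(k,P[:,1]);print("n",len(P),"x at y=5",np.polyval(k,5).round(2),"angle deg",np.degrees(k[0]).round(2),"sd",r.std().round(2))
print("expected free end px",px("top",W(c,[30,-95,24])),"seen",U(131,77),"bot",px("top",W(c,[30,105,24])),U(186,437))
E
```

```text
brown [551.68859379  54.56803748  55.        ] [572.29462897  74.10817771  50.        ] green [446.71160732 168.29608734  61.        ] [462.83793672 146.67469349  55.        ]
[[-0.001  0.135 -0.991]
 [-0.001 -0.991 -0.135]
 [-1.     0.001  0.001]]
free [ 29.2 -94.7]
bot [ 29.7 104.3]
n 37 x at y=5 32.61 angle deg 3.59 sd 2.46
expected free end px [345.50825845 209.92203749] seen (345.8, 210.0) bot [356.73500772 282.28936177] (356.8, 282.0)
```

```bash
python3 -c "
from bench import arm
s=arm.read_state();print(s['clock'],s['contact_force'],s['joint_vel'].round(3));print(arm.job_done())"
```

```text
23.7667 [-0.0620832  -0.18910449  0.08912421] [-0.025 -0.006 -0.005  0.001  0.004 -0.001]
the job is handed in; nothing more can be done
None
```

The job is handed in at 23.8 s of the 67 s allowed, and my last checks say the tube is home in both clips. No verdict came back.

**What I did**
- **Block:** I gripped the sanding block on the cradle, laid it on the open bench at about (651, 31) mm and let it go.
- **Tube:** I gripped it 16 mm from its far end and tucked the other end behind the post at 38°. I then swung it round. At about 10° out of line it bore on the post with about 4 N, held for at least 0.3 s. It then went into both clips, and I pushed it towards the stop, released it and moved the arm clear.

**Last checks**
- **Tube ends:** in the final top view the ends lie at y = −94.7 and 104.3 mm in the cradle's frame, where −95 and 105 are wanted. Their x values are 29.2 and 29.7 mm against 30, which is about 0.15° out of line. These are hand-picked pixels, good to about 1–2 mm.
- **Butting:** pushing towards the stop, the force rose to about 16 N and the tube did not move, so I take it as butted.
- **Robot:** it was clear of everything, with contact force near zero.

**Checks that failed or disagreed**
- An automatic colour-mask fit of the tube's centreline gave x = 32.6 mm and 3.6°. Its scatter was 2.5 mm, probably because the clips and rule got into the mask, so I disregarded it.
- The two cameras put the cradle about 4 mm apart. I used the mean of the two for the swing.
- My first two grips on the tube were at the wrong height (too shallow, then too deep). I set it down and re-gripped before laying it on the cradle.
- I did not measure the pots and other objects again. No contact with them showed in the pictures or the forces.

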